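# Tap the handle into the copper bell and set the bell on the pad

### The arm

A 6-joint arm with a two-finger parallel gripper is mounted at the origin on the work surface. World frame = base frame: x ahead of the robot, y to its left, z up, the work surface at z = 0. Lengths are in mm, angles in rad, forces in N, time in s.
With the tool pointing down it reaches from about 400 to 925 mm from the base axis. Payload 12.5 kg.
Tool frame: the origin (TCP) lies at the centre of the arm's flange, where the gripper is bolted on; the fingertips stand 190 mm ahead of it and the grasp point (between the pads) lies 171 mm ahead of it; z points along the fingers, y is the direction in which the jaws open and shut (so a half turn about z gives the same grasp; the last joint's range is limited). The gripper opens to 95 mm and grips with 3 to 60 N. Pads are 20 mm wide; open, the fingers measure 119 mm over their backs; the gripper's body (75 mm by 180 mm) begins 59 mm behind the grasp point.
Start: joints at [-1.21, 0.491, 1.559, -0, 1.092, -0.106], TCP at [281.288, -558.124, 404.761] pointing down, gripper open.
Joint ranges: [-3.1, 3.1], [-0.84, 2.19], [0.05, 2.79], [-1.13, 4.28], [0.06, 2.93], [-2.69, 2.69]. Speed limits (rad/s): [2.22, 2.22, 2.79, 3.14, 3.14, 3.14].

### API

Orientations are given as [roll, pitch, yaw] about the fixed x, y, z axes, in that order (R = Rz(yaw) Ry(pitch) Rx(roll)).
In Python, from cell import env gives the robot as it stands.
- The arm moves only by the shell command python3 -m pendant 'ROWS'. ROWS is JSON, a list of rows, each an object of numbers: "x", "y", "z": the shift along the tool's x, y, z in units of 150 mm (1.0 is 150 mm); "rx", "ry", "rz": the turn, a rotation vector about the tool's x, y, z in units of 45 degrees (1.0 is 45 degrees); "jaw": the opening, from 0 (shut) to 1 (fully open). In form: [{"x": .., "y": .., "z": .., "rx": .., "ry": .., "rz": .., "jaw": ..}, ...]. A call has 1 to 10 rows; each row is the pose to reach, as a shift and turn from the pose commanded when the call began, along the tool's axes at that moment; what a row does not reach only later rows make up. A row lasts 1/8 s, in which the tool goes at most 62.5 mm and 10.7 degrees, less where a joint would pass 70% of its speed; a pose out of reach is approached as far as the arm can. A call with a number of a shift or a turn outside -1 to 1 is refused whole. A call with a gripper value outside its range is refused whole. The fingers move at their own pace and stop on an object; the grip force is fixed at half the most. Time passes only in rows, so rows that repeat a pose let the fingers close. It gives the time, the measured TCP pose, the force and the opening at its end, in the units of the state.
- env.state(): the state, without advancing time (a new reading comes with each control period).
- env.read_camera(name): name is "side" or "top"; returns a dict with "img" (384x512x3 uint8, red, green, blue), "fx", "fy", "cx", "cy" (pixels), "D" ([k1, k2, p1, p2, k3] as OpenCV has them; the pictures are not rectified), "rvec" (rotation vector, rad) and "tvec" (3), from world to camera coordinates, as OpenCV has them. Camera axes: x right, y down, z forward; pixel columns grow to the right and rows downward; lengths in mm; the calibration is good to about 2 mm. A picture is of the moment at which its call begins. There is no depth.
- env.job_done(): hands the job in, once; it reports no verdict.
The state is a dict: "t": time; "joints": joint angles; "qvel": joint speeds; "tau": joint torques, N m; "eef_pos": TCP position; "tcp_rot": TCP orientation; "ft_force": force on the tool from outside, world axes, zero at the start; "moment": the same for the moment, N m; "opening": opening from 0.0 (shut) to 1.0 (fully open).
Only numpy, scipy, OpenCV 4.12 (cv2) and the standard library are available. Lean on these libraries where they do the work, as an engineer would, in place of code of your own. Each camera call takes 0.05 s, during which the arm holds its last target.

### The job

Take the birch handle out of the rack, put its tapered shank into the socket on top of the copper bell and tap it fully home, until its brass collar sits down on the socket's rim and friction alone holds it; tap gently, because the bell stands over a glass table. Then lift the bell by its new handle only and set it down upright, wholly on the round cork pad, and let go; leave everything else where it is.

Things in the scene. Friction and masses are not known exactly. Their poses are not given: they have to be found in the camera images.
- handle: Loose birch bell handle, 90 g, upright in a rack hole. Origin: on its axis at the underside of its brass collar (32 mm diameter, 6 mm high); z up the handle. Barrel 24 mm diameter, 6 to 76 mm up (grip here); flat-topped knob 30 mm diameter, 76 to 90 mm. Below, a slightly tapered shank 36 mm long, 24 mm diameter at the collar, 21 mm near its round tip. In the rack the collar lies on top.
- bell: Loose copper hand bell without handle, 300 g, mouth down on the turntable. Origin: centre of its underside; z up. Mouth 91 mm diameter; the copper narrows to 37 mm at 62 mm height; on top an eight-sided brass socket, 36 mm across, rim 100 mm above the origin.
- bell_rim (a point): Centre of the socket's mouth, 100 mm above the bell's underside. Hole 23 mm wide at the rim, 38 mm deep, tapered like the shank. A shank dropped in stops with its collar 4 to 8 mm above the rim; from there the push it takes grows steadily to 15-25 N, until the collar meets the rim (handle origin at this point) and stops dead. Home, friction easily carries the bell; less deep, it may slip out.
- rack: Fixed dark wooden block, 70 (x) x 160 (y) x 50 mm high. Origin: centre of its underside. Two vertical holes, 27 mm diameter, on its y axis at +40 and -40 mm; one holds the birch handle, the other the red file handle.
- turntable: Fixed (braked) round turntable of pale varnished birch, 290 mm diameter, its top 30 mm above its origin (centre of underside, on the glass table). Holds the bell, a horn spoon and a chrome pin vise. It and the pad must never be loaded with over 45 N through the bell.
- pad: Fixed round cork pad, 130 mm diameter, 8 mm thick, on the table. Origin: centre of its underside. The bell must end wholly on it.
- file_handle: Bystander, loose: red plastic file handle, 72 mm high above the rack's top, with a dark steel collar and a straight steel pin, in the rack's other hole. Origin on its axis at the collar's underside.
- spoon: Bystander, loose: amber horn spoon, 140 mm long, lying on the turntable.
- pin_vise: Bystander, loose: chrome pin vise, 105 mm long, 13 mm high, lying on the turntable.
- control_bar: Bystander, loose: wooden control cross, 200 x 150 x 32 mm, lying on the table to the left.
- glue_jar: Bystander, loose: jar 64 mm diameter, 75 mm high, standing on the table beyond the turntable and the pad.
- dish: Bystander, loose: white dish 90 mm diameter, 28 mm high, on the table to the right of the pad.
- paint_brush: Bystander, loose: blue-handled brush, 170 mm long, lying on the table to the right of the rack.
Things that resemble listed ones, but are neither listed nor needed, are in the scene too. Leave any blue look-alike of the handle alone. Of the things shaped like the pad, the cork one is meant.

How it is judged:
By the outcome, as a careful person would: the job done as asked, in the order asked, and still so for the second after the job is handed in, with the robot touching nothing.
It also fails if it takes over 72 s, if anything falls off the work surface, if the arm or the gripper's body presses on something with over 40 N, if the wrist force passes 120 N, or if a joint passes its speed limit or range.

## Working session

There is one attempt and no reset: what is moved stays moved. The work goes in short steps, Python scripts to look and compute and a shell command to move; the robot and the scene stay as the last step left them, time stands still between calls to the robot, and variables do not carry over. Pictures are saved under pics/ and viewed, and the job is handed in when it is done.

```bash
ls; mkdir -p pics
python3 - <<'E'
from cell import env
import cv2
print(env.state())
for n in("side","top"):
    c=env.read_camera(n); cv2.imwrite(f"pics/{n}0.png",c["img"][:,:,::-1])
    print({k:v for k,v in c.items() if k!="img"})
E
```

```text
pics
{'t': 0.0, 'joints': array([-1.20961882e+00,  4.91566053e-01,  1.55947106e+00, -3.40407077e-05,
        1.09168207e+00, -1.05596739e-01]), 'qvel': array([-8.75267652e-05,  6.59207476e-05, -9.09560924e-04, -2.12742534e-04,
       -7.46293513e-04,  5.07684753e-04]), 'tau': array([-2.04291558e-03, -6.12655592e+01, -2.58178622e+01,  6.91750715e-02,
        4.82628378e-02, -8.51070740e-05]), 'eef_pos': array([ 281.26166934, -558.0953871 ,  404.1501477 ]), 'tcp_rot': array([-3.14046921e+00, -8.87151822e-05,  4.66789903e-01]), 'ft_force': array([-0.01512671, -0.24927307, -0.00909954]), 'moment': array([-0.01774219, -0.02786665,  0.04290817]), 'opening': 0.9962060874732757}
{'fx': 449.06281988469743, 'fy': 449.06281988469743, 'cx': 255.5437447145851, 'cy': 194.86694276539845, 'D': array([0.03979493, 0.        , 0.        , 0.        , 0.        ]), 'rvec': array([ 0.75415855, -2.43873674,  1.25320177]), 'tvec': array([ 470.6205399 ,  249.27397896, 1259.60660451])}
{'fx': 384.7419924596198, 'fy': 384.7419924596198, 'cx': 256.99540375821624, 'cy': 192.15860832399298, 'D': array([-0.01629835,  0.        ,  0.        ,  0.        ,  0.        ]), 'rvec': array([ 2.15232467, -2.21165072,  0.1066174 ]), 'tvec': array([  21.94210677,  578.25952671, 1398.57912374])}
```

View pics/side0.png

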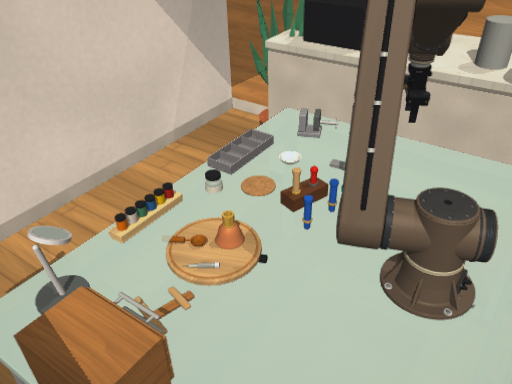

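View pics/top0.png

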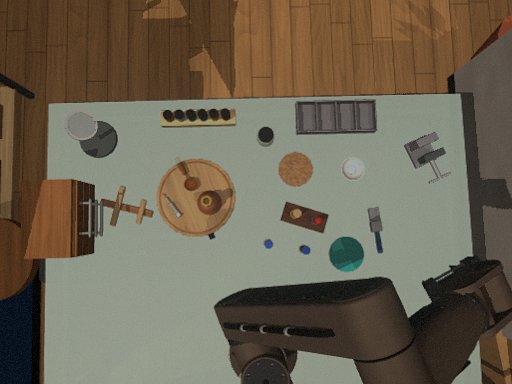

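The side view shows the bell at about (228,228), the birch handle at (296,180) in the rack, the cork pad at (258,186) and blue look-alikes at (308,212) and (333,195). In the top view, the bell is at (207,202), the handle at (295,213), the red handle at (318,220) and the pad at (296,169). I'll zoom in next.

Run:
```python
import cv2
t=cv2.imread("pics/top0.png"); s=cv2.imread("pics/side0.png")
cv2.imwrite("pics/tz.png",cv2.resize(t[140:265,150:350],None,fx=4,fy=4,interpolation=cv2.INTER_CUBIC)[:, :800])
cv2.imwrite("pics/sz.png",cv2.resize(s[150:285,160:350],None,fx=4.2,fy=4.2,interpolation=cv2.INTER_CUBIC)[:600,:800])
```

```text
(no output)
```

View pics/tz.png

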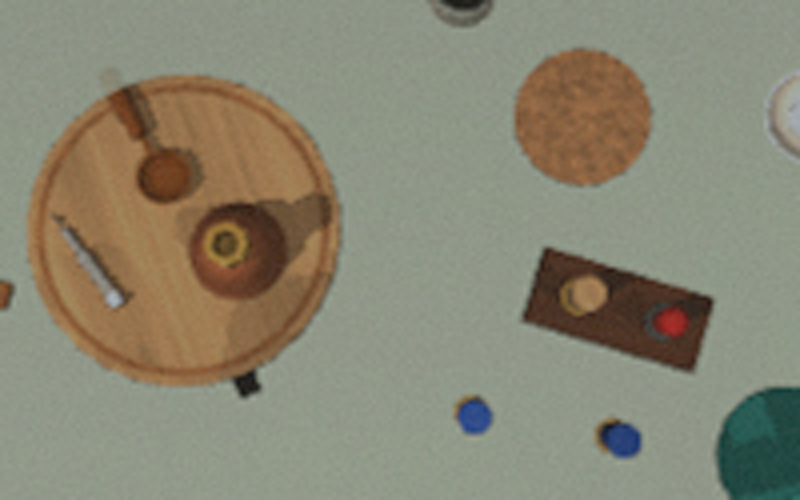

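View pics/sz.png

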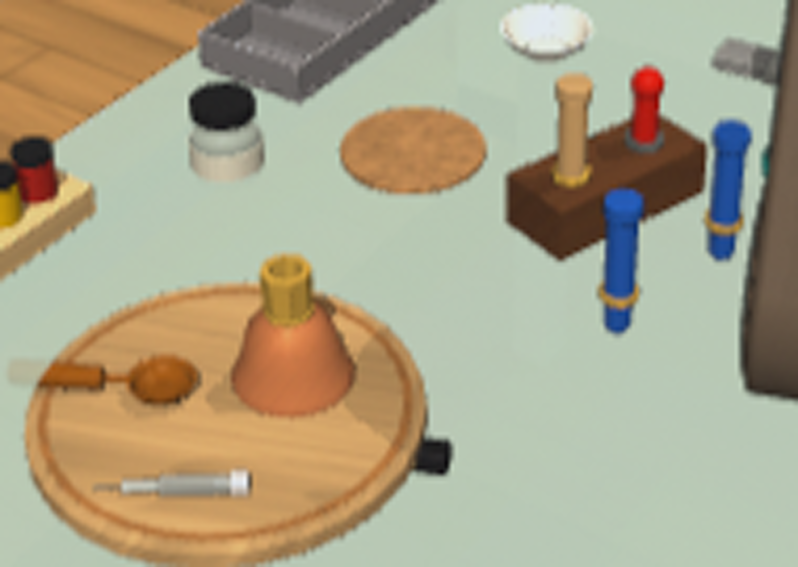

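```bash
cat > h.py <<'E'
import cv2,numpy as np
from scipy.optimize import least_squares
def cam(env,n):
    c=env.read_camera(n); c["K"]=np.array([[c["fx"],0,c["cx"]],[0,c["fy"],c["cy"]],[0,0,1]]); c["R"]=cv2.Rodrigues(c["rvec"])[0]; c["C"]=-c["R"].T@c["tvec"].ravel(); return c
def ray(c,uv):
    p=cv2.undistortPoints(np.array([[uv]],float),c["K"],c["D"]).ravel(); return c["R"].T@np.array([*p,1])
def onz(c,uv,z):
    d=ray(c,uv); return c["C"]+d*(z-c["C"][2])/d[2]
def proj(c,P):
    return cv2.projectPoints(np.array([P],float),c["rvec"],c["tvec"],c["K"],c["D"])[0].ravel()
def tri(cs,uvs):
    f=lambda P:np.concatenate([proj(c,P)-u for c,u in zip(cs,uvs)])
    r=least_squares(f,[600,0,50.]); return r.x,r.fun
def comps(c,lo,hi,roi,mina=15):
    x0,y0,x1,y1=roi; hsv=cv2.cvtColor(c["img"],cv2.COLOR_RGB2HSV)[y0:y1,x0:x1]
    m=cv2.inRange(hsv,np.array(lo),np.array(hi)); n,l,st,ce=cv2.connectedComponentsWithStats(m)
    return [(tuple(int(v) for v in st[i]+[x0,y0,0,0,0]),(ce[i]+[x0,y0]).round(2)) for i in range(1,n) if st[i][4]>=mina],m
E
python3 - <<'E'
from h import *; from cell import env
T=cam(env,"top");S=cam(env,"side")
np.save("T0.npy",T["img"]);np.save("S0.npy",S["img"])
h=cv2.cvtColor(T["img"],cv2.COLOR_RGB2HSV)
for uv in [(297,213),(292,214),(206,195),(203,201),(207,201),(296,169),(210,208),(197,182)]: print(uv,h[uv[1],uv[0]])
h=cv2.cvtColor(S["img"],cv2.COLOR_RGB2HSV)
for uv in [(296,180),(296,193),(228,220),(228,213),(258,186),(228,240)]: print('S',uv,h[uv[1],uv[0]])
for z,uv in [(140,(297,213.5)),(50,(292.3,214)),(130,(206.75,201)),(8,(295.8,169.2)),(30,(196.3,197.5))]: print(z,uv,onz(T,uv,z).round(1))
sz=lambda u,v:(160+u/4.2,150+v/4.2)
print(onz(S,sz(574,83),140).round(1),onz(S,sz(287,266),130).round(1),onz(S,sz(413,150),8).round(1))
E
```

```text
(297, 213) [ 14 122 157]
(292, 214) [ 16 112  91]
(206, 195) [ 16 158 118]
(203, 201) [ 20 145  86]
(207, 201) [ 20 164  90]
(296, 169) [ 15 141 130]
(210, 208) [ 11 159 120]
(197, 182) [ 12 148 114]
S (296, 180) [ 16 129 180]
S (296, 193) [ 20 178 200]
S (228, 220) [ 20 176 172]
S (228, 213) [ 20 176 183]
S (258, 186) [ 15 144 181]
S (228, 240) [ 11 166 197]
140 (297, 213.5) [ 492.5 -125.9  140. ]
50 (292.3, 214) [ 493.7 -119.1   50. ]
130 (206.75, 201) [543.8 179.9 130. ]
8 (295.8, 169.2) [ 663.  -142.6    8. ]
30 (196.3, 197.5) [564.5 230.   30. ]
[ 494.4 -130.2  140. ] [547.3 174.9 130. ] [ 661.2 -141.1    8. ]
```

Run:
```python
from h import *; from cell import env
T=cam(env,"top");S=cam(env,"side")
print("T knob",[x for x in comps(T,(8,70,115),(22,200,255),(280,200,312,228))[0]])
print("T ring",[x for x in comps(T,(17,100,95),(26,255,255),(196,190,220,212),4)[0]])
print("T red",[x for x in comps(T,(0,150,80),(6,255,255),(300,205,335,235))[0]])
print("T pad",[x for x in comps(T,(8,90,60),(22,255,255),(270,145,322,195))[0]])
print("T rack",[x for x in comps(T,(0,60,20),(180,255,85),(270,195,335,238))[0]])
print("S handle",[x for x in comps(S,(12,60,140),(22,255,255),(285,160,308,200))[0]])
print("S socket",[x for x in comps(S,(18,100,120),(28,255,255),(215,205,245,232))[0]])
print("S pad",[x for x in comps(S,(8,90,60),(22,255,255),(235,170,280,200))[0]])
print("S red",[x for x in comps(S,(0,150,80),(6,255,255),(300,160,325,195))[0]])
t=cv2.resize(T["img"][186:218,190:224],None,fx=12,fy=12,interpolation=cv2.INTER_NEAREST)
t2=cv2.resize(T["img"][197:229,280:314],None,fx=12,fy=12,interpolation=cv2.INTER_NEAREST)
s=cv2.resize(S["img"][202:234,212:246],None,fx=9,fy=9,interpolation=cv2.INTER_NEAREST)
s2=cv2.resize(S["img"][166:198,280:314],None,fx=9,fy=9,interpolation=cv2.INTER_NEAREST)
o=np.zeros((600,800,3),np.uint8); g=lambda i:np.clip(i*1.5,0,255)
o[0:300,0:320]=cv2.resize(g(t),(320,300)) if 0 else cv2.resize(g(t).astype(np.uint8),(320,300),interpolation=0)
o[0:300,400:720]=cv2.resize(g(t2).astype(np.uint8),(320,300),interpolation=0)
o[300:588,0:306]=g(s);o[300:588,400:706]=g(s2)
cv2.imwrite("pics/z4.png",o[:,:,::-1])
```

```text
T knob [((290, 209, 12, 10, 76), array([295.87, 213.29]))]
T ring [((201, 196, 11, 11, 69), array([206.51, 200.75])), ((205, 199, 2, 3, 5), array([205.6, 200.2])), ((196, 205, 3, 7, 9), array([196.78, 208.56]))]
T red [((314, 217, 8, 7, 47), array([317.79, 219.94]))]
T pad [((279, 152, 34, 34, 881), array([295.17, 168.78]))]
T rack [((281, 202, 47, 31, 657), array([304.28, 217.22]))]
S handle [((292, 167, 9, 28, 183), array([295.88, 180.05]))]
S socket [((222, 211, 13, 17, 175), array([227.54, 218.63]))]
S pad [((241, 176, 35, 20, 554), array([257.88, 185.38]))]
S red [((310, 166, 8, 18, 107), array([313.53, 174.63]))]
```

View pics/z4.png

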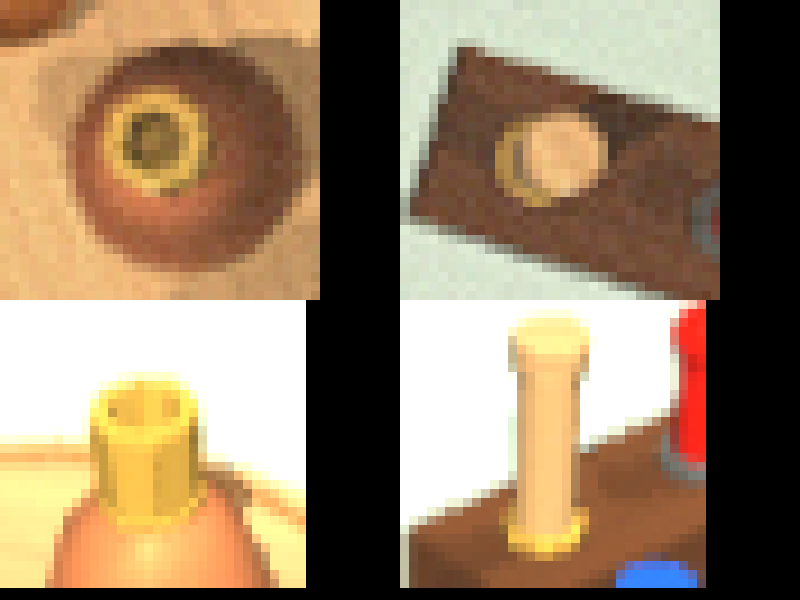

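Run:
```python
from h import *; from cell import env
T=cam(env,"top");S=cam(env,"side")
for n,t,s,z in [("knob",(297,212.8),(296.1,168.9),140),("rim",(206.3,200.9),(227.6,213.9),130),("pad",(295.2,168.8),(257.9,185.4),8),("red",(318,220),(313.6,168.5),119)]:
    p,r=tri([T,S],[t,s]); print(n,p.round(1),r.round(2),onz(T,t,z).round(1),onz(S,s,z).round(1))
print("collar",onz(T,(294.4,214.0),56).round(1))
# rack corners from mask
m=comps(T,(0,60,20),(180,255,85),(270,195,335,238))[1]
c=max(cv2.findContours(m,0,2)[0],key=cv2.contourArea); b=cv2.boxPoints(cv2.minAreaRect(c))+[270,195]
for q in b: print(q,onz(T,q,50).round(1))
```

```text
knob [ 494.4 -125.5  145.9] [ 0.06  0.09 -0.1   0.  ] [ 494.8 -126.   140. ] [ 498.8 -133.9  140. ]
rim [544.3 181.3 133.2] [-0.08 -0.11  0.11  0.01] [544.2 181.4 130. ] [547.4 178.2 130. ]
pad [ 663.8 -140.7    8.7] [ 0.12  0.18 -0.21 -0.01] [ 664.6 -140.4    8. ] [ 663.7 -141.9    8. ]
red [ 468.3 -200.4  117.1] [ 0.08  0.12 -0.14  0.  ] [ 468.8 -199.8  119. ] [ 466.6 -198.   119. ]
collar [ 493.3 -126.1   56. ]
[280.45405388 219.52432632] [474.9 -75.5  50. ]
[285.98918915 201.53513527] [539.5 -97.8  50. ]
[328.08108521 214.48648834] [ 488.4 -248.9   50. ]
[322.54595184 232.47567749] [ 424.1 -226.    50. ]
```

```bash
cat >> h.py <<'E'
from scipy.spatial.transform import Rotation as Ro
def go(env,xyz=None,yaw=None,rpy=None):
    s=env.state(); R=Ro.from_euler('xyz',s["tcp_rot"]); p=s["eef_pos"]
    d=R.inv().apply(np.array(xyz)-p)/150
    Rt=Ro.from_euler('xyz',[np.pi,0,yaw if yaw is not None else s["tcp_rot"][2]])
    r=(R.inv()*Rt).as_rotvec()/(np.pi/4)
    print("t",round(s["t"],2),"pos",p.round(1),"rot",s["tcp_rot"].round(3),"F",s["ft_force"].round(1),"open",round(s["opening"],3)); print("shift",d.round(3),"turn",r.round(3))
E
python3 - <<'E'
from h import *; from cell import env
T=cam(env,"top");S=cam(env,"side")
go(env,[494,-125.8,404],1.245)
print(proj(S,[494,-125.8,140]),proj(S,[494,-125.8,50]))
for uv in[(268.5,243.5),(305,249.5)]: print(onz(T,uv,126).round(0))
E
```

```text
t 0.5 pos [ 281.3 -558.1  404.7] rot [ 3.142 -0.     0.467] F [ 0.2 -0.8 -0.2] open 0.999
shift [ 2.563 -1.936  0.005] turn [ 0.     0.    -0.991]
[296.09277941 170.39253151] [295.33443247 192.50725679]
[394. -27. 126.]
[ 370. -150.  126.]
```

```bash
python3 -m pendant '[{"x":0.4,"y":-0.3},{"x":0.75,"y":-0.55},{"x":1,"y":-0.75},{"x":1,"y":-0.75}]'; python3 -m pendant '[{"x":0.4,"y":-0.3},{"x":0.75,"y":-0.55},{"x":1,"y":-0.75},{"x":1,"y":-0.75}]'
python3 - <<'E'
from h import *; from cell import env
go(env,[494,-125.8,404],1.245)
E
```

```text
t 0.5 pos [ 281.3 -558.1  404.7] rot [ 3.142 -0.     0.467] F [ 0.2 -0.8 -0.2] open 0.999
shift [ 2.563 -1.936  0.005] turn [ 0.     0.    -0.991]invalid input
invalid input
```

```bash
python3 -m pendant '[{"x":0.4,"y":-0.3,"z":0,"rx":0,"ry":0,"rz":0,"jaw":0.65},{"x":0.75,"y":-0.55,"z":0,"rx":0,"ry":0,"rz":0,"jaw":0.65},{"x":1,"y":-0.75,"z":0,"rx":0,"ry":0,"rz":0,"jaw":0.65},{"x":1,"y":-0.75,"z":0,"rx":0,"ry":0,"rz":0,"jaw":0.65}]'
```

```text
t: 1.0
eef_pos: [365.9, -387.1, 405.3]
tcp_rot: [3.142, -0.0, 0.471]
ft_force: [-0.6, -1.0, -0.6]
opening: 0.671
```

```bash
python3 -m pendant '[{"x":0.4,"y":-0.3,"z":0,"rx":0,"ry":0,"rz":-0.2,"jaw":0.65},{"x":0.75,"y":-0.55,"z":0,"rx":0,"ry":0,"rz":-0.4,"jaw":0.65},{"x":1,"y":-0.75,"z":0,"rx":0,"ry":0,"rz":-0.6,"jaw":0.65},{"x":1,"y":-0.75,"z":0,"rx":0,"ry":0,"rz":-0.8,"jaw":0.65},{"x":1,"y":-0.75,"z":0,"rx":0,"ry":0,"rz":-0.99,"jaw":0.65}]'
python3 - <<'E'
from h import *; from cell import env
go(env,[494,-125.8,404],1.245)
E
```

```text
t: 1.62
eef_pos: [448.4, -222.2, 404.9]
tcp_rot: [3.141, 0.0, 1.251]
ft_force: [-0.5, 0.5, 0.3]
opening: 0.649
t 1.62 pos [ 448.4 -222.2  404.9] rot [3.141 0.    1.251] F [-0.5  0.5  0.3] open 0.649
shift [0.706 0.087 0.006] turn [0.001 0.001 0.007]
```

```bash
python3 -m pendant '[{"x":0.35,"y":0.04,"z":0,"rx":0,"ry":0,"rz":0,"jaw":0.65},{"x":0.706,"y":0.087,"z":0,"rx":0,"ry":0,"rz":0,"jaw":0.65},{"x":0.706,"y":0.087,"z":0.2,"rx":0,"ry":0,"rz":0,"jaw":0.65},{"x":0.706,"y":0.087,"z":0.2,"rx":0,"ry":0,"rz":0,"jaw":0.65}]'
python3 - <<'E'
from h import *; from cell import env
go(env,[494,-125.8,264],1.245)
T=cam(env,"top");S=cam(env,"side")
o=np.zeros((600,800,3),np.uint8)
o[:,:400]=cv2.resize(T["img"][180:255,265:315],(400,600),interpolation=cv2.INTER_CUBIC)
o[:,400:]=cv2.resize(S["img"][125:215,265:325],(400,600),interpolation=cv2.INTER_CUBIC)
cv2.imwrite("pics/a1.png",o[:,:,::-1])
E
```

```text
t: 2.12
eef_pos: [494.4, -126.3, 373.5]
tcp_rot: [-3.139, 0.0, 1.245]
ft_force: [-0.4, -0.2, -0.2]
opening: 0.654
t 2.12 pos [ 494.4 -126.3  373.5] rot [-3.139  0.     1.245] F [-0.4 -0.2 -0.2] open 0.654
shift [ 0.003 -0.001  0.73 ] turn [-0.004  0.    -0.   ]
```

View pics/a1.png

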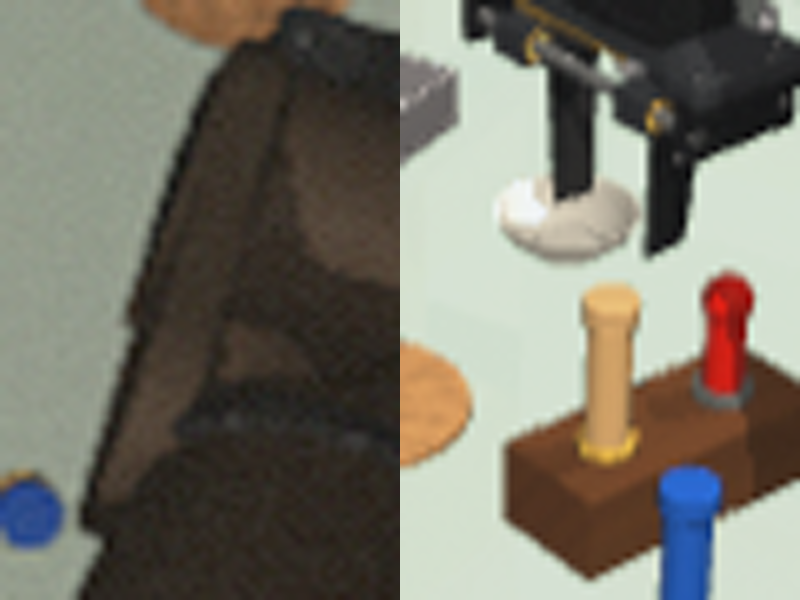

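In the side panel the fingertips, at (575,195) and (665,250), straddle the birch handle at (612,300). The arm hides the handle from the top camera. I'll descend now.

```bash
python3 -m pendant '[{"x":0,"y":0,"z":0.2,"rx":0,"ry":0,"rz":0,"jaw":0.65},{"x":0,"y":0,"z":0.4,"rx":0,"ry":0,"rz":0,"jaw":0.65},{"x":0,"y":0,"z":0.6,"rx":0,"ry":0,"rz":0,"jaw":0.65},{"x":0,"y":0,"z":0.73,"rx":0,"ry":0,"rz":0,"jaw":0.65},{"x":0,"y":0,"z":0.73,"rx":0,"ry":0,"rz":0,"jaw":0.65}]'
python3 - <<'E'
from h import *; from cell import env
go(env,[494,-125.8,264],1.245)
S=cam(env,"side")
print(proj(S,[494.4,-126.3,140]))
cv2.imwrite("pics/a2.png",cv2.resize(S["img"][125:215,255:335],(640,600),interpolation=cv2.INTER_CUBIC)[:,:,::-1])
E
```

```text
t: 2.85
eef_pos: [494.4, -127.0, 265.1]
tcp_rot: [-3.141, 0.0, 1.243]
ft_force: [-0.1, 0.4, -0.3]
opening: 0.651
t 2.85 pos [ 494.4 -127.   265.1] rot [-3.141  0.     1.243] F [-0.1  0.4 -0.3] open 0.651
shift [ 0.007 -0.005  0.008] turn [-0.001  0.    -0.003]
[296.06660969 170.29097861]
```

View pics/a2.png

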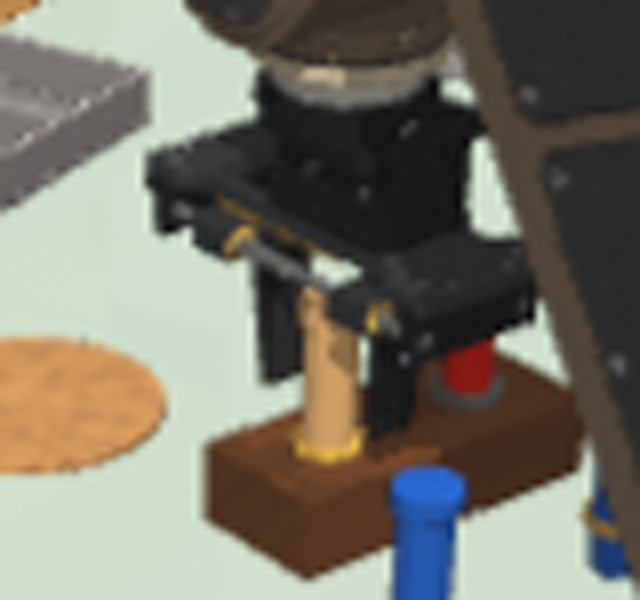

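The handle stands between the two fingers, at about (325,390) in this crop, so I'll close the jaws.

```bash
python3 -m pendant '[{"x":0,"y":0,"z":0,"rx":0,"ry":0,"rz":0,"jaw":0},{"x":0,"y":0,"z":0,"rx":0,"ry":0,"rz":0,"jaw":0},{"x":0,"y":0,"z":0,"rx":0,"ry":0,"rz":0,"jaw":0},{"x":0,"y":0,"z":0,"rx":0,"ry":0,"rz":0,"jaw":0},{"x":0,"y":0,"z":0,"rx":0,"ry":0,"rz":0,"jaw":0},{"x":0,"y":0,"z":0,"rx":0,"ry":0,"rz":0,"jaw":0}]'
```

```text
t: 3.65
eef_pos: [494.4, -126.1, 265.4]
tcp_rot: [3.141, 0.0, 1.244]
ft_force: [1.2, -0.3, 4.3]
opening: 0.299
```

```bash
python3 -m pendant '[{"x":0,"y":0,"z":0,"rx":0,"ry":0,"rz":0,"jaw":0},{"x":0,"y":0,"z":0,"rx":0,"ry":0,"rz":0,"jaw":0},{"x":0,"y":0,"z":0,"rx":0,"ry":0,"rz":0,"jaw":0}]';  python3 - <<'E'
from h import *; from cell import env
S=cam(env,"side")
cv2.imwrite("pics/a3.png",cv2.resize(S["img"][125:215,255:335],(640,600),interpolation=cv2.INTER_CUBIC)[:,:,::-1])
E
```

```text
t: 4.03
eef_pos: [494.3, -126.1, 265.4]
tcp_rot: [3.141, 0.0, 1.244]
ft_force: [0.3, -0.3, 6.4]
opening: 0.299
```

View pics/a3.png

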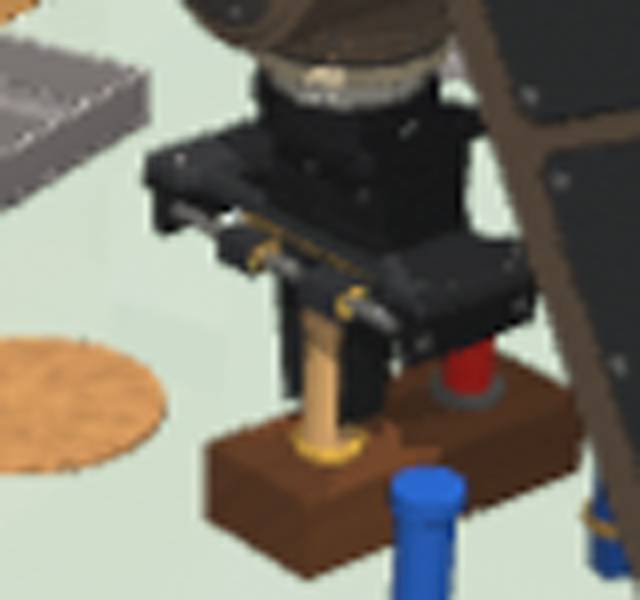

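The jaws stopped at 0.299 (28 mm, where the barrel is 24 mm), with 6 N upward on the tool, and the collar looks slightly tilted. I'll reopen, go 5 mm lower and regrasp.

```bash
python3 -m pendant '[{"x":0,"y":0,"z":0,"rx":0,"ry":0,"rz":0,"jaw":0.5},{"x":0,"y":0,"z":0,"rx":0,"ry":0,"rz":0,"jaw":0.5},{"x":0,"y":0,"z":0,"rx":0,"ry":0,"rz":0,"jaw":0.5},{"x":0,"y":0,"z":0.035,"rx":0,"ry":0,"rz":0,"jaw":0.5},{"x":0,"y":0,"z":0.035,"rx":0,"ry":0,"rz":0,"jaw":0.5}]';  python3 - <<'E'
from h import *; from cell import env
go(env,[494,-125.8,260],1.245)
S=cam(env,"side")
cv2.imwrite("pics/a4.png",cv2.resize(S["img"][145:205,275:325],(500,600),interpolation=cv2.INTER_CUBIC)[:,:,::-1])
E
python3 -m pendant '[{"x":0,"y":0,"z":0,"rx":0,"ry":0,"rz":0,"jaw":0.3},{"x":0,"y":0,"z":0,"rx":0,"ry":0,"rz":0,"jaw":0.2},{"x":0,"y":0,"z":0,"rx":0,"ry":0,"rz":0,"jaw":0},{"x":0,"y":0,"z":0,"rx":0,"ry":0,"rz":0,"jaw":0},{"x":0,"y":0,"z":0,"rx":0,"ry":0,"rz":0,"jaw":0},{"x":0,"y":0,"z":0,"rx":0,"ry":0,"rz":0,"jaw":0}]'
```

```text
t: 4.7
eef_pos: [494.2, -126.1, 259.5]
tcp_rot: [-3.141, 0.0, 1.244]
ft_force: [0.1, -0.5, 0.2]
opening: 0.498
t 4.7 pos [ 494.2 -126.1  259.5] rot [-3.141  0.     1.244] F [ 0.1 -0.5  0.2] open 0.498
shift [ 0.001 -0.002 -0.003] turn [-0.001  0.    -0.001]
t: 5.5
eef_pos: [494.3, -126.1, 260.0]
tcp_rot: [3.141, 0.0, 1.244]
ft_force: [1.0, -0.4, 0.5]
opening: 0.275
```

View pics/a4.png

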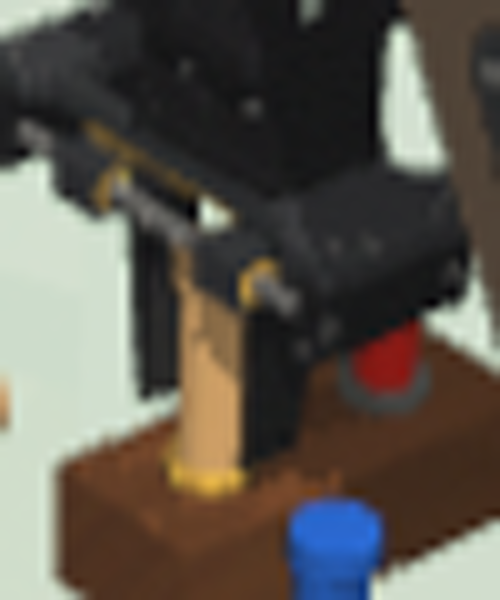

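```bash
python3 -m pendant '[{"x":0,"y":0,"z":0,"rx":0,"ry":0,"rz":0,"jaw":0},{"x":0,"y":0,"z":0,"rx":0,"ry":0,"rz":0,"jaw":0},{"x":0,"y":0,"z":0,"rx":0,"ry":0,"rz":0,"jaw":0}]';  python3 - <<'E'
from h import *; from cell import env
s=env.state();print(s["moment"],s["ft_force"])
S=cam(env,"side")
cv2.imwrite("pics/a5.png",cv2.resize(S["img"][145:205,275:325],(500,600),interpolation=cv2.INTER_CUBIC)[:,:,::-1])
E
```

```text
t: 5.88
eef_pos: [494.3, -126.1, 260.0]
tcp_rot: [3.141, 0.0, 1.244]
ft_force: [1.3, -0.4, -0.0]
opening: 0.276
[-0.08673113 -0.14721626  0.0074539 ] [ 1.30603506 -0.44423457 -0.02735287]
```

View pics/a5.png

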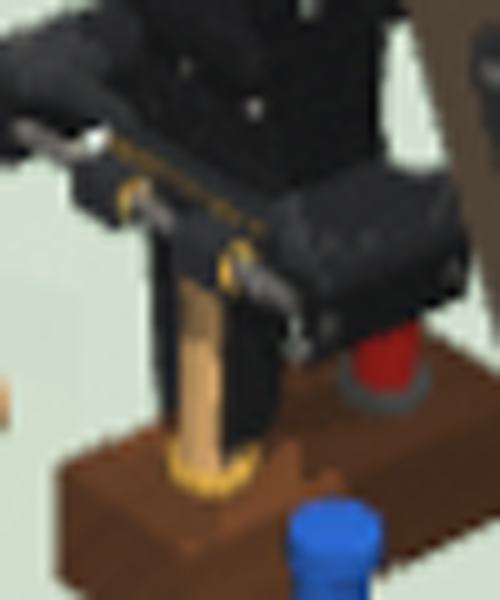

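```bash
python3 -m pendant '[{"x":0,"y":0,"z":-0.1,"rx":0,"ry":0,"rz":0,"jaw":0},{"x":0,"y":0,"z":-0.25,"rx":0,"ry":0,"rz":0,"jaw":0},{"x":0,"y":0,"z":-0.5,"rx":0,"ry":0,"rz":0,"jaw":0},{"x":0,"y":0,"z":-0.8,"rx":0,"ry":0,"rz":0,"jaw":0},{"x":0,"y":0,"z":-1,"rx":0,"ry":0,"rz":0,"jaw":0},{"x":0,"y":0,"z":-1,"rx":0,"ry":0,"rz":0,"jaw":0}]';  python3 - <<'E'
from h import *; from cell import env
go(env,[544.2,181.4,410],1.245)
S=cam(env,"side")
cv2.imwrite("pics/a6.png",cv2.resize(S["img"][105:205,255:325],(560,600),interpolation=cv2.INTER_CUBIC)[:,:,::-1])
E
```

```text
t: 6.68
eef_pos: [494.0, -125.9, 412.6]
tcp_rot: [3.137, 0.0, 1.244]
ft_force: [-0.1, -0.6, -2.0]
opening: 0.275
t 6.67 pos [ 494.  -125.9  412.6] rot [3.137 0.    1.244] F [-0.1 -0.6 -2. ] open 0.275
shift [ 2.048 -0.34   0.016] turn [ 0.006  0.    -0.001]
```

View pics/a6.png

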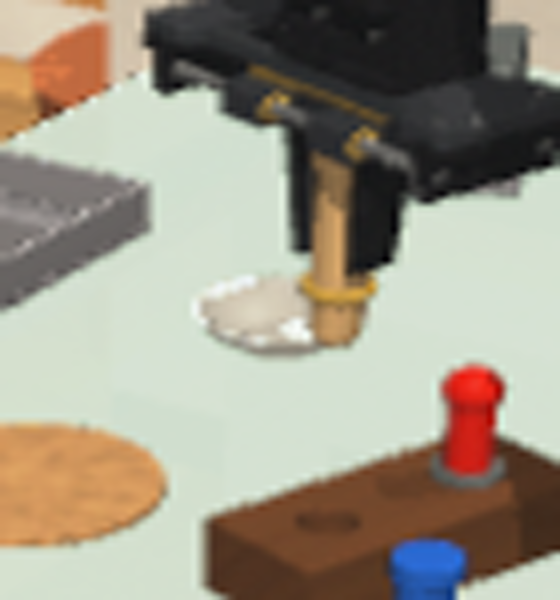

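Run:
```python
from h import *; from cell import env
S=cam(env,"side");T=cam(env,"top")
s=env.state();p=s["eef_pos"];z0=p[2]-260+50
for dz in(-36,0,6,30): print(dz,proj(S,[p[0],p[1],z0+dz]).round(2))
h=cv2.cvtColor(S["img"],cv2.COLOR_RGB2HSV)
sub=S["img"][140:166,286:308]
for name,(lo,hi) in {"collar":((18,140,90),(28,255,255)),"birch":((8,60,90),(18,200,255))}.items():
    print(name,[x for x in comps(S,lo,hi,(286,128,308,168),6)[0]])
print("rim pred",proj(S,[544.2,181.4,130]).round(2),"S socket pred mid",proj(S,[544.2,181.4,112]).round(2))
for dz in (-20,0): 
  pass
cv2.imwrite("pics/a7.png",cv2.resize(sub,None,fx=22,fy=22,interpolation=0)[:,:,::-1])
```

```text
-36 [296.34 164.39]
0 [296.67 154.94]
6 [296.72 153.33]
30 [296.95 146.85]
collar [((293, 152, 9, 5, 24), array([297., 154.]))]
birch [((294, 131, 7, 23, 99), array([296.12, 142.97])), ((294, 156, 7, 7, 42), array([296.67, 158.74]))]
rim pred [227.8  214.81] S socket pred mid [228.15 219.6 ]
```

View pics/a7.png

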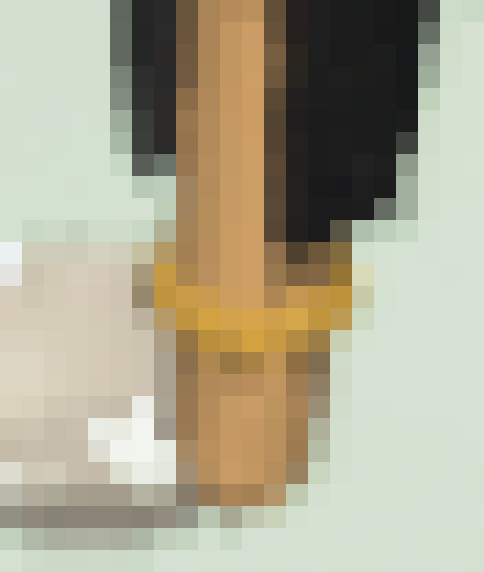

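Run:
```python
from h import *; from cell import env
T=cam(env,"top");S=cam(env,"side")
T["img"]=np.load("T0.npy");S["img"]=np.load("S0.npy")
a=np.linspace(0,2*np.pi,73)
def ring(c,x,y,z,r): 
    q=np.array([proj(c,[x+r*np.cos(t),y+r*np.sin(t),z]) for t in a]); return q.min(0).round(2),q.max(0).round(2)
print("rim S",ring(S,544.2,181.4,130,18.7),"hole S",ring(S,544.2,181.4,130,11.5),"rim T",ring(T,544.2,181.4,130,18.7),"mouth T",ring(T,544.2,181.4,35,45.5),"mouth S",ring(S,544.2,181.4,32,45.5))
print("knob S",ring(S,494,-126,140,15),"T",ring(T,494,-126,140,15))
g=S["img"].astype(int)
for r in range(206,232): print(r,[tuple(v) for v in g[r,226:229]][1])
print("row 216:",[(c,*g[216,c]) for c in list(range(218,226))+list(range(231,239))])
```

```text
rim S (array([221.46, 210.98]), array([234.13, 218.74])) hole S (array([223.9 , 212.44]), array([231.69, 217.22])) rim T (array([200.83, 195.44]), array([211.79, 206.37])) mouth T (array([197.03, 190.2 ]), array([221.89, 215.  ])) mouth S (array([214.85, 230.54]), array([244.44, 250.04]))
knob S (array([291.62, 168.  ]), array([300.64, 172.78])) T (array([292.6 , 208.63]), array([301.43, 217.48]))
206 (np.int64(185), np.int64(202), np.int64(180))
207 (np.int64(185), np.int64(202), np.int64(180))
208 (np.int64(186), np.int64(202), np.int64(180))
209 (np.int64(186), np.int64(201), np.int64(179))
210 (np.int64(198), np.int64(175), np.int64(125))
211 (np.int64(182), np.int64(141), np.int64(58))
212 (np.int64(170), np.int64(132), np.int64(54))
213 (np.int64(171), np.int64(132), np.int64(54))
214 (np.int64(169), np.int64(130), np.int64(54))
215 (np.int64(166), np.int64(128), np.int64(53))
216 (np.int64(190), np.int64(146), np.int64(58))
217 (np.int64(197), np.int64(152), np.int64(61))
218 (np.int64(182), np.int64(141), np.int64(57))
219 (np.int64(174), np.int64(134), np.int64(55))
220 (np.
[... 713 characters left out ...]
, np.int64(201), np.int64(180)), (221, np.int64(173), np.int64(178), np.int64(147)), (222, np.int64(152), np.int64(120), np.int64(57)), (223, np.int64(188), np.int64(146), np.int64(59)), (224, np.int64(211), np.int64(162), np.int64(64)), (225, np.int64(198), np.int64(153), np.int64(61)), (231, np.int64(197), np.int64(151), np.int64(61)), (232, np.int64(177), np.int64(137), np.int64(54)), (233, np.int64(115), np.int64(90), np.int64(39)), (234, np.int64(152), np.int64(151), np.int64(123)), (235, np.int64(186), np.int64(200), np.int64(179)), (236, np.int64(187), np.int64(201), np.int64(181)), (237, np.int64(187), np.int64(201), np.int64(180)), (238, np.int64(186), np.int64(201), np.int64(181))]
```

```bash
python3 -m pendant '[{"x":0.15,"y":-0.02,"z":0,"rx":0,"ry":0,"rz":0,"jaw":0},{"x":0.45,"y":-0.08,"z":0,"rx":0,"ry":0,"rz":0,"jaw":0},{"x":0.75,"y":-0.13,"z":0,"rx":0,"ry":0,"rz":0,"jaw":0},{"x":1,"y":-0.17,"z":0,"rx":0,"ry":0,"rz":0,"jaw":0}]';python3 -m pendant '[{"x":0.35,"y":-0.06,"z":0,"rx":0,"ry":0,"rz":0,"jaw":0},{"x":0.65,"y":-0.11,"z":0,"rx":0,"ry":0,"rz":0,"jaw":0},{"x":0.9,"y":-0.15,"z":0,"rx":0,"ry":0,"rz":0,"jaw":0},{"x":1,"y":-0.17,"z":0,"rx":0,"ry":0,"rz":0,"jaw":0},{"x":1,"y":-0.17,"z":0,"rx":0,"ry":0,"rz":0,"jaw":0}]'
cat > look.py <<'E'
from h import *; from cell import env
import sys
go(env,[544.2,181.4,float(sys.argv[2])],1.245)
S=cam(env,"side");T=cam(env,"top"); p=env.state()["eef_pos"]
z0=p[2]-210
for dz in(-36,0,6,30): print(dz,proj(S,[p[0],p[1],z0+dz]).round(2))
o=np.zeros((600,800,3),np.uint8)
o[:,:400]=cv2.resize(S["img"][165:255,200:260],(400,600),interpolation=cv2.INTER_CUBIC)
o[:,410:800]=cv2.resize(T["img"][150:240,180:240],(390,600),interpolation=cv2.INTER_CUBIC)
cv2.imwrite(sys.argv[1],np.clip(o[:,:,::-1]*1.2,0,255))
np.save("S1.npy",S["img"])
E
python3 look.py pics/b1.png 410
```

```text
t: 7.42
eef_pos: [518.3, 25.7, 409.1]
tcp_rot: [-3.14, 0.0, 1.245]
ft_force: [1.5, -0.5, -0.8]
opening: 0.276
t: 8.05
eef_pos: [542.1, 174.7, 409.2]
tcp_rot: [-3.14, 0.001, 1.246]
ft_force: [-0.0, -0.5, -1.1]
opening: 0.275
t 8.05 pos [542.1 174.7 409.2] rot [-3.140e+00  1.000e-03  1.246e+00] F [-0.  -0.5 -1.1] open 0.275
shift [ 0.047 -0.001 -0.006] turn [-0.001  0.001  0.001]
-36 [229.35 204.57]
0 [228.64 194.48]
6 [228.51 192.77]
30 [228.03 185.83][ WARN:0@5.094] global loadsave.cpp:1063 imwrite_ Unsupported depth image for selected encoder is fallbacked to CV_8U.
```

View pics/b1.png

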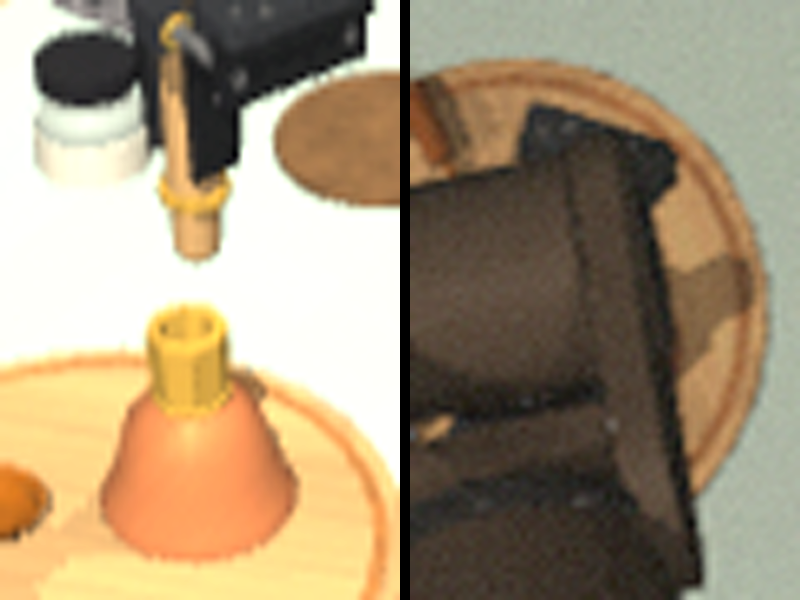

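The side view shows the shank at (197,225) hanging above the socket mouth at (188,325). About 7 mm of travel remains. I'll finish it and lower to just above the rim.

```bash
python3 -m pendant '[{"x":0.047,"y":0,"z":0.0,"rx":0,"ry":0,"rz":0,"jaw":0},{"x":0.047,"y":0,"z":0.1,"rx":0,"ry":0,"rz":0,"jaw":0},{"x":0.047,"y":0,"z":0.17,"rx":0,"ry":0,"rz":0,"jaw":0},{"x":0.047,"y":0,"z":0.17,"rx":0,"ry":0,"rz":0,"jaw":0},{"x":0.047,"y":0,"z":0.17,"rx":0,"ry":0,"rz":0,"jaw":0}]'; python3 look.py pics/b2.png 376 2>/dev/null
python3 - <<'E'
import numpy as np,cv2
i=np.load("S1.npy")[190:222,212:246]
cv2.imwrite("pics/b3.png",np.clip(cv2.resize(i,None,fx=18,fy=18,interpolation=0)[:,:,::-1]*1.2,0,255).astype(np.uint8))
E
```

```text
t: 8.78
eef_pos: [544.5, 181.1, 384.5]
tcp_rot: [3.142, 0.0, 1.244]
ft_force: [0.6, -1.4, -0.1]
opening: 0.276
t 8.78 pos [544.5 181.1 384.5] rot [3.142 0.    1.244] F [ 0.6 -1.4 -0.1] open 0.276
shift [ 0.002 -0.003  0.057] turn [ 0.     0.    -0.001]
-36 [227.61 212.38]
0 [226.88 202.5 ]
6 [226.76 200.82]
30 [226.25 194.02]
```

View pics/b3.png

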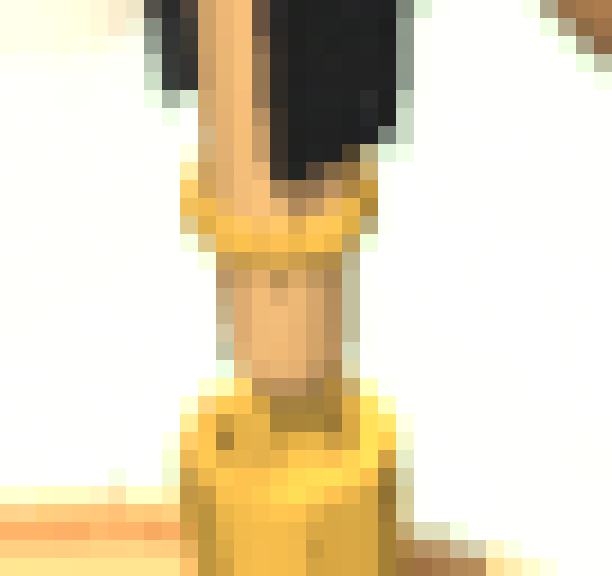

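The shank, at column 227.45, lines up with the socket at column 227.5. I'll descend in stages.

```bash
python3 -m pendant '[{"x":0,"y":-0.002,"z":0.03,"rx":0,"ry":0,"rz":0,"jaw":0},{"x":0,"y":-0.002,"z":0.06,"rx":0,"ry":0,"rz":0,"jaw":0},{"x":0,"y":-0.002,"z":0.08,"rx":0,"ry":0,"rz":0,"jaw":0},{"x":0,"y":-0.002,"z":0.08,"rx":0,"ry":0,"rz":0,"jaw":0}]'
```

```text
t: 9.38
eef_pos: [544.1, 181.2, 372.2]
tcp_rot: [-3.141, 0.0, 1.244]
ft_force: [-0.1, -1.2, -1.3]
opening: 0.273
```

Nothing is touching, and the tip is about 4 mm inside the socket. I'll continue down.

```bash
python3 -m pendant '[{"x":0,"y":0,"z":0.03,"rx":0,"ry":0,"rz":0,"jaw":0},{"x":0,"y":0,"z":0.05,"rx":0,"ry":0,"rz":0,"jaw":0},{"x":0,"y":0,"z":0.07,"rx":0,"ry":0,"rz":0,"jaw":0},{"x":0,"y":0,"z":0.07,"rx":0,"ry":0,"rz":0,"jaw":0}]'
```

```text
t: 9.88
eef_pos: [544.2, 181.2, 361.7]
tcp_rot: [-3.142, 0.0, 1.244]
ft_force: [1.0, 1.0, -2.0]
opening: 0.275
```

```bash
python3 -m pendant '[{"x":0,"y":0,"z":0.03,"rx":0,"ry":0,"rz":0,"jaw":0},{"x":0,"y":0,"z":0.05,"rx":0,"ry":0,"rz":0,"jaw":0},{"x":0,"y":0,"z":0.05,"rx":0,"ry":0,"rz":0,"jaw":0},{"x":0,"y":0,"z":0.05,"rx":0,"ry":0,"rz":0,"jaw":0}]'; python3 look.py pics/b4.png 340 2>/dev/null
```

```text
t: 10.38
eef_pos: [544.1, 181.2, 354.4]
tcp_rot: [-3.142, 0.0, 1.244]
ft_force: [0.6, 1.1, -0.8]
opening: 0.273
t 10.38 pos [544.1 181.2 354.4] rot [-3.142  0.     1.244] F [ 0.6  1.1 -0.8] open 0.273
shift [ 0.001 -0.     0.096] turn [-0.     0.    -0.001]
-36 [228.27 220.51]
0 [227.56 210.88]
6 [227.44 209.25]
30 [226.95 202.63]
```

View pics/b4.png

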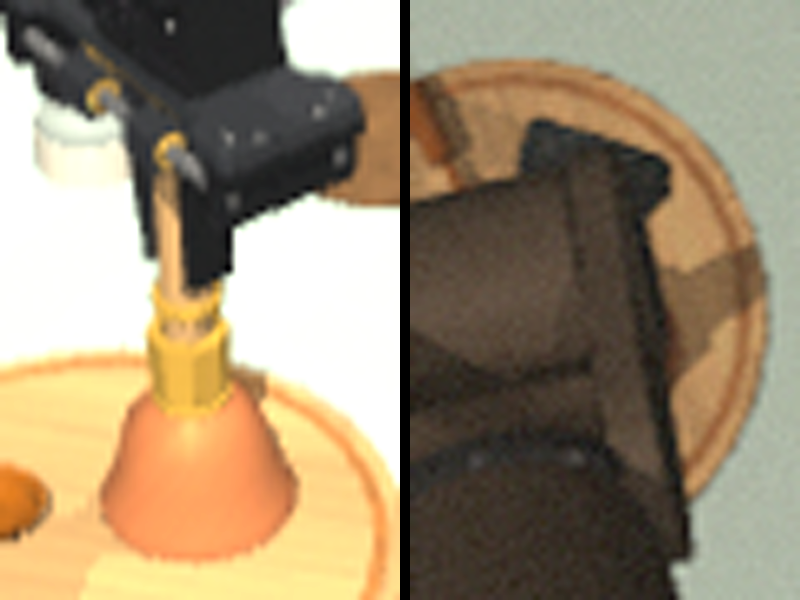

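The shank is in the socket, with the collar at (187,300) just above the rim at (188,330). I'll take smaller steps from here.

```bash
python3 -m pendant '[{"x":0,"y":0,"z":0.02,"rx":0,"ry":0,"rz":0,"jaw":0},{"x":0,"y":0,"z":0.03,"rx":0,"ry":0,"rz":0,"jaw":0},{"x":0,"y":0,"z":0.03,"rx":0,"ry":0,"rz":0,"jaw":0}]'; python3 -m pendant '[{"x":0,"y":0,"z":0.01,"rx":0,"ry":0,"rz":0,"jaw":0},{"x":0,"y":0,"z":0.015,"rx":0,"ry":0,"rz":0,"jaw":0},{"x":0,"y":0,"z":0.015,"rx":0,"ry":0,"rz":0,"jaw":0}]'
```

```text
t: 10.85
eef_pos: [544.1, 181.2, 349.8]
tcp_rot: [-3.141, 0.0, 1.244]
ft_force: [0.7, -0.4, -1.1]
opening: 0.28
t: 11.22
eef_pos: [544.1, 181.2, 347.7]
tcp_rot: [3.142, 0.0, 1.244]
ft_force: [2.1, 0.7, -0.8]
opening: 0.277
```

```bash
python3 -m pendant '[{"x":0,"y":0,"z":0.01,"rx":0,"ry":0,"rz":0,"jaw":0},{"x":0,"y":0,"z":0.01,"rx":0,"ry":0,"rz":0,"jaw":0}]'; python3 -m pendant '[{"x":0,"y":0,"z":0.007,"rx":0,"ry":0,"rz":0,"jaw":0},{"x":0,"y":0,"z":0.007,"rx":0,"ry":0,"rz":0,"jaw":0}]';python3 -m pendant '[{"x":0,"y":0,"z":0.007,"rx":0,"ry":0,"rz":0,"jaw":0},{"x":0,"y":0,"z":0.007,"rx":0,"ry":0,"rz":0,"jaw":0}]'
```

```text
t: 11.48
eef_pos: [544.2, 181.2, 346.2]
tcp_rot: [3.141, -0.0, 1.244]
ft_force: [2.2, 0.6, -0.6]
opening: 0.274
t: 11.72
eef_pos: [544.2, 181.2, 345.3]
tcp_rot: [3.141, -0.0, 1.244]
ft_force: [2.2, 1.4, 3.4]
opening: 0.275
t: 11.98
eef_pos: [544.3, 181.2, 344.4]
tcp_rot: [3.141, -0.0, 1.244]
ft_force: [2.8, 1.7, 5.1]
opening: 0.279
```

```bash
python3 -m pendant '[{"x":0,"y":0,"z":0.007,"rx":0,"ry":0,"rz":0,"jaw":0},{"x":0,"y":0,"z":0.007,"rx":0,"ry":0,"rz":0,"jaw":0}]'; python3 -m pendant '[{"x":0,"y":0,"z":0.007,"rx":0,"ry":0,"rz":0,"jaw":0},{"x":0,"y":0,"z":0.007,"rx":0,"ry":0,"rz":0,"jaw":0}]'
```

```text
t: 12.22
eef_pos: [544.3, 181.2, 343.4]
tcp_rot: [3.141, -0.0, 1.244]
ft_force: [2.3, 0.5, 6.3]
opening: 0.275
t: 12.48
eef_pos: [544.3, 181.2, 342.6]
tcp_rot: [3.14, -0.001, 1.244]
ft_force: [1.9, 1.1, 7.9]
opening: 0.279
```

```bash
python3 -m pendant '[{"x":0,"y":0,"z":0.007,"rx":0,"ry":0,"rz":0,"jaw":0},{"x":0,"y":0,"z":0.007,"rx":0,"ry":0,"rz":0,"jaw":0}]'; python3 -m pendant '[{"x":0,"y":0,"z":0.007,"rx":0,"ry":0,"rz":0,"jaw":0},{"x":0,"y":0,"z":0.007,"rx":0,"ry":0,"rz":0,"jaw":0}]'; python3 look.py pics/b5.png 340 2>/dev/null
```

```text
t: 12.72
eef_pos: [544.3, 181.3, 341.8]
tcp_rot: [3.14, -0.001, 1.244]
ft_force: [2.4, 1.4, 9.0]
opening: 0.28
t: 12.98
eef_pos: [544.3, 181.3, 341.1]
tcp_rot: [3.14, -0.001, 1.244]
ft_force: [0.7, 0.6, 14.2]
opening: 0.278
t 12.97 pos [544.3 181.3 341.1] rot [ 3.140e+00 -1.000e-03  1.244e+00] F [ 0.7  0.6 14.2] open 0.278
shift [ 0.    -0.001  0.007] turn [ 0.002 -0.001 -0.001]
-36 [228.48 224.  ]
0 [227.78 214.49]
6 [227.66 212.87]
30 [227.17 206.33]
```

View pics/b5.png

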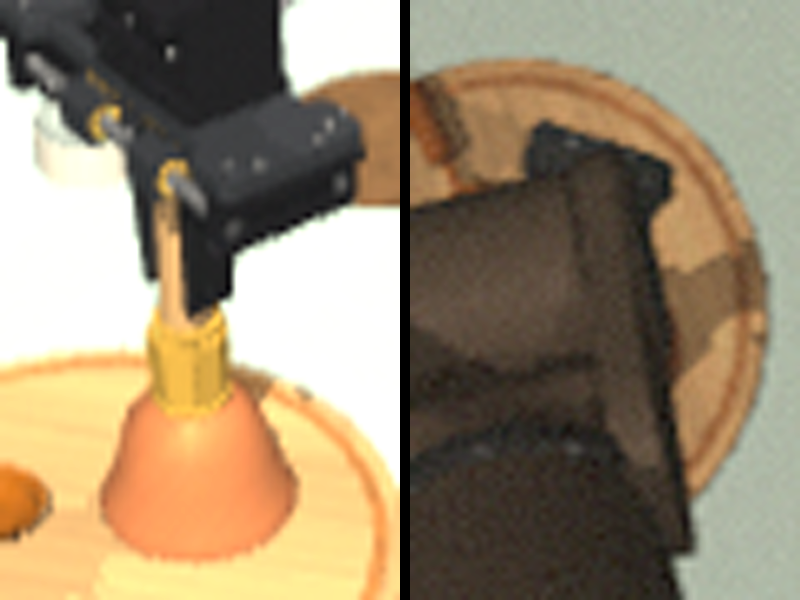

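The collar is now close to the rim, with the gap at about (188,325) nearly gone. The force is 14 N and rising steadily.

```bash
python3 -m pendant '[{"x":0,"y":0,"z":0.006,"rx":0,"ry":0,"rz":0,"jaw":0},{"x":0,"y":0,"z":0.006,"rx":0,"ry":0,"rz":0,"jaw":0}]'
```

```text
t: 13.32
eef_pos: [544.3, 181.3, 340.5]
tcp_rot: [3.139, -0.001, 1.244]
ft_force: [0.6, 1.8, 16.1]
opening: 0.275
```

```bash
python3 -m pendant '[{"x":0,"y":0,"z":0.006,"rx":0,"ry":0,"rz":0,"jaw":0},{"x":0,"y":0,"z":0.006,"rx":0,"ry":0,"rz":0,"jaw":0}]'
```

```text
t: 13.58
eef_pos: [544.4, 181.4, 339.9]
tcp_rot: [3.139, -0.002, 1.244]
ft_force: [0.0, 2.5, 19.1]
opening: 0.278
```

```bash
python3 -m pendant '[{"x":0,"y":0,"z":0.006,"rx":0,"ry":0,"rz":0,"jaw":0},{"x":0,"y":0,"z":0.006,"rx":0,"ry":0,"rz":0,"jaw":0}]'
```

```text
t: 13.82
eef_pos: [544.5, 181.4, 339.6]
tcp_rot: [3.138, -0.002, 1.244]
ft_force: [-0.7, 1.5, 22.8]
opening: 0.276
```

Run:
```python
import numpy as np,cv2
from h import *; from cell import env
S=cam(env,"side")
i=S["img"][195:227,212:246]
cv2.imwrite("pics/b6.png",np.clip(cv2.resize(i,None,fx=18,fy=18,interpolation=0)[:,:,::-1]*1.2,0,255).astype(np.uint8))
```

```text
(no output)
```

View pics/b6.png

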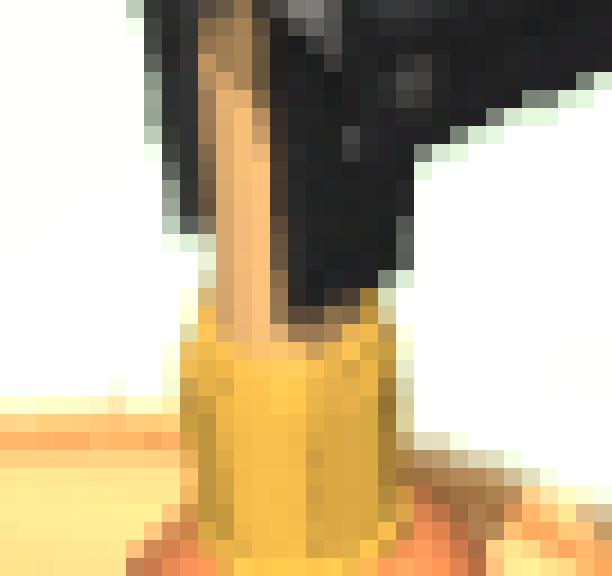

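```bash
python3 -m pendant '[{"x":0,"y":0,"z":0.006,"rx":0,"ry":0,"rz":0,"jaw":0},{"x":0,"y":0,"z":0.006,"rx":0,"ry":0,"rz":0,"jaw":0}]'
```

```text
t: 14.12
eef_pos: [544.8, 181.4, 339.4]
tcp_rot: [3.136, -0.003, 1.244]
ft_force: [-0.3, 1.0, 29.0]
opening: 0.275
```

```bash
python3 -m pendant '[{"x":0,"y":0,"z":0.005,"rx":0,"ry":0,"rz":0,"jaw":0},{"x":0,"y":0,"z":0.005,"rx":0,"ry":0,"rz":0,"jaw":0}]'
```

```text
t: 14.38
eef_pos: [544.9, 181.4, 339.2]
tcp_rot: [3.135, -0.004, 1.244]
ft_force: [0.5, 0.1, 33.6]
opening: 0.277
```

The force now climbs 6 N per mm commanded with almost no motion and has reached 33.6 N, above the 25 N maximum for pushing in. The collar is home. I'll back off the push and look.

```bash
python3 -m pendant '[{"x":0,"y":0,"z":-0.015,"rx":0,"ry":0,"rz":0,"jaw":0},{"x":0,"y":0,"z":-0.03,"rx":0,"ry":0,"rz":0,"jaw":0},{"x":0,"y":0,"z":-0.03,"rx":0,"ry":0,"rz":0,"jaw":0}]'
python3 - <<'E'
import numpy as np,cv2
from h import *; from cell import env
go(env,[664.2,-140.8,400],1.245)
S=cam(env,"side")
i=S["img"][195:227,212:246]
cv2.imwrite("pics/b7.png",np.clip(cv2.resize(i,None,fx=18,fy=18,interpolation=0)[:,:,::-1]*1.2,0,255).astype(np.uint8))
E
```

```text
t: 14.75
eef_pos: [543.7, 181.1, 339.6]
tcp_rot: [-3.14, 0.001, 1.244]
ft_force: [-1.5, -1.5, 3.4]
opening: 0.276
t 14.75 pos [543.7 181.1 339.6] rot [-3.140e+00  1.000e-03  1.244e+00] F [-1.5 -1.5  3.4] open 0.276
shift [-1.775  1.448 -0.403] turn [-0.003  0.002 -0.001]
```

View pics/b7.png

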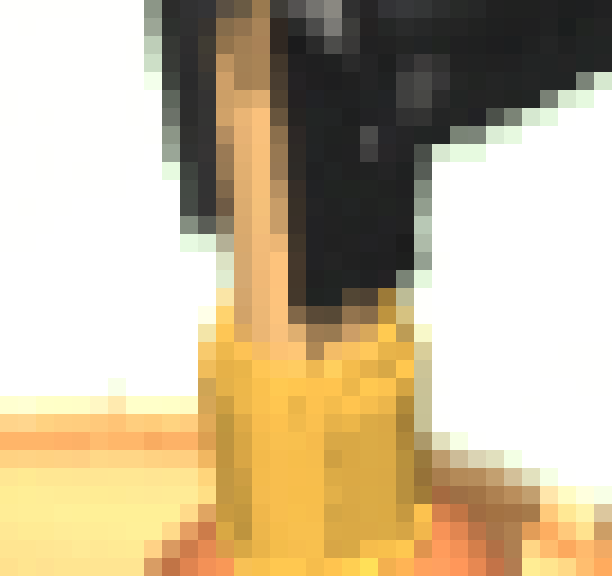

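The collar at (307,350) sits on the socket with no gap. I'll lift slowly.

```bash
python3 -m pendant '[{"x":0,"y":0,"z":-0.03,"rx":0,"ry":0,"rz":0,"jaw":0},{"x":0,"y":0,"z":-0.07,"rx":0,"ry":0,"rz":0,"jaw":0},{"x":0,"y":0,"z":-0.13,"rx":0,"ry":0,"rz":0,"jaw":0},{"x":0,"y":0,"z":-0.2,"rx":0,"ry":0,"rz":0,"jaw":0},{"x":0,"y":0,"z":-0.27,"rx":0,"ry":0,"rz":0,"jaw":0},{"x":0,"y":0,"z":-0.27,"rx":0,"ry":0,"rz":0,"jaw":0}]'; python3 look.py pics/b8.png 380 2>/dev/null
```

```text
t: 15.55
eef_pos: [544.2, 181.2, 381.6]
tcp_rot: [3.14, -0.001, 1.244]
ft_force: [-0.9, 0.0, -4.1]
opening: 0.28
t 15.55 pos [544.2 181.2 381.6] rot [ 3.140e+00 -1.000e-03  1.244e+00] F [-0.9  0.  -4.1] open 0.28
shift [ 0.001 -0.     0.011] turn [ 0.002 -0.001 -0.001]
-36 [227.8  213.57]
0 [227.07 203.72]
6 [226.95 202.05]
30 [226.45 195.28]
```

View pics/b8.png

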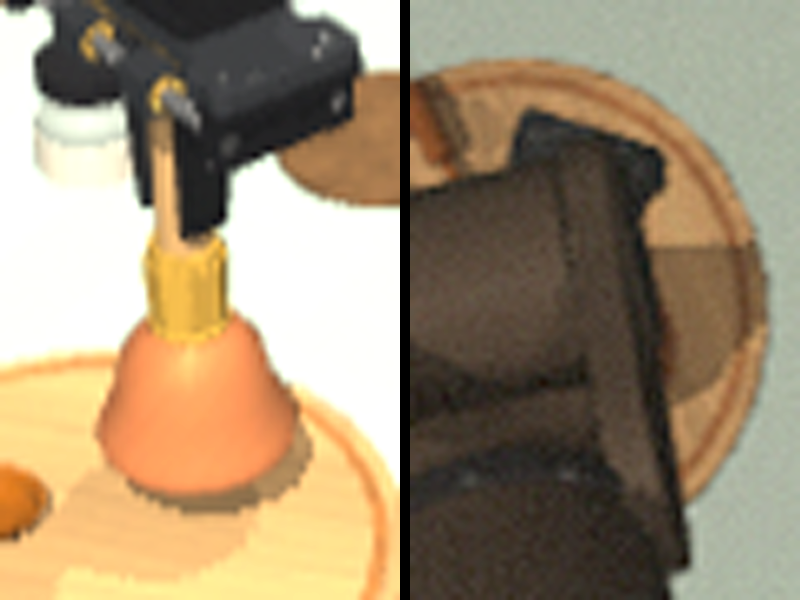

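The bell hangs upright from the handle with the wrist reading −4.1 N. Its shadow on the turntable shows it has lifted clear. I'll raise it more and carry it to the pad.

```bash
python3 -m pendant '[{"x":0,"y":0,"z":-0.1,"rx":0,"ry":0,"rz":0,"jaw":0},{"x":0,"y":0,"z":-0.25,"rx":0,"ry":0,"rz":0,"jaw":0},{"x":-0.1,"y":0.08,"z":-0.4,"rx":0,"ry":0,"rz":0,"jaw":0},{"x":-0.25,"y":0.2,"z":-0.48,"rx":0,"ry":0,"rz":0,"jaw":0},{"x":-0.45,"y":0.37,"z":-0.48,"rx":0,"ry":0,"rz":0,"jaw":0},{"x":-0.65,"y":0.53,"z":-0.48,"rx":0,"ry":0,"rz":0,"jaw":0},{"x":-0.85,"y":0.7,"z":-0.48,"rx":0,"ry":0,"rz":0,"jaw":0},{"x":-1,"y":0.82,"z":-0.48,"rx":0,"ry":0,"rz":0,"jaw":0}]'; python3 -m pendant '[{"x":-0.2,"y":0.16,"z":0,"rx":0,"ry":0,"rz":0,"jaw":0},{"x":-0.4,"y":0.32,"z":0,"rx":0,"ry":0,"rz":0,"jaw":0},{"x":-0.6,"y":0.48,"z":0,"rx":0,"ry":0,"rz":0,"jaw":0},{"x":-0.72,"y":0.58,"z":0,"rx":0,"ry":0,"rz":0,"jaw":0},{"x":-0.78,"y":0.62,"z":0,"rx":0,"ry":0,"rz":0,"jaw":0},{"x":-0.78,"y":0.62,"z":0,"rx":0,"ry":0,"rz":0,"jaw":0}]'
python3 - <<'E'
from h import *; from cell import env
go(env,[664.2,-140.8,347],1.245)
S=cam(env,"side"); cv2.imwrite("pics/c1.png",cv2.resize(S["img"][100:220,200:320],(600,600),interpolation=cv2.INTER_CUBIC)[:,:,::-1])
E
```

```text
t: 16.65
eef_pos: [612.9, -1.8, 453.2]
tcp_rot: [3.141, 0.0, 1.244]
ft_force: [0.5, -0.1, -4.8]
opening: 0.277
t: 17.4
eef_pos: [663.0, -140.8, 452.5]
tcp_rot: [-3.141, -0.0, 1.244]
ft_force: [0.0, -0.4, -4.3]
opening: 0.277
t 17.4 pos [ 663.  -140.8  452.5] rot [-3.141 -0.     1.244] F [ 0.  -0.4 -4.3] open 0.277
shift [0.003 0.008 0.704] turn [-0.001 -0.    -0.001]
```

View pics/c1.png

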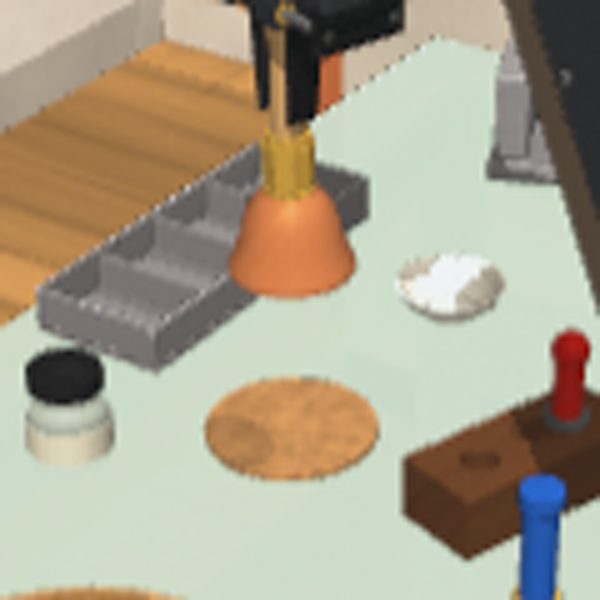

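The bell hangs over the pad: bell bottom at (293,285), pad centre at (291,428). I'll lower to just above it and check.

```bash
python3 -m pendant '[{"x":0,"y":0.008,"z":0.15,"rx":0,"ry":0,"rz":0,"jaw":0},{"x":0,"y":0.008,"z":0.35,"rx":0,"ry":0,"rz":0,"jaw":0},{"x":0,"y":0.008,"z":0.55,"rx":0,"ry":0,"rz":0,"jaw":0},{"x":0,"y":0.008,"z":0.7,"rx":0,"ry":0,"rz":0,"jaw":0},{"x":0,"y":0.008,"z":0.8,"rx":0,"ry":0,"rz":0,"jaw":0},{"x":0,"y":0.008,"z":0.82,"rx":0,"ry":0,"rz":0,"jaw":0},{"x":0,"y":0.008,"z":0.82,"rx":0,"ry":0,"rz":0,"jaw":0}]'
python3 - <<'E'
from h import *; from cell import env
go(env,[664.2,-140.8,317.5],1.245)
S=cam(env,"side"); cv2.imwrite("pics/c2.png",cv2.resize(S["img"][100:220,200:320],(600,600),interpolation=cv2.INTER_CUBIC)[:,:,::-1])
E
```

```text
t: 18.32
eef_pos: [664.4, -141.1, 330.3]
tcp_rot: [3.141, 0.0, 1.245]
ft_force: [0.2, 0.1, -4.0]
opening: 0.278
t 18.32 pos [ 664.4 -141.1  330.3] rot [3.141 0.    1.245] F [ 0.2  0.1 -4. ] open 0.278
shift [ 0.002 -0.002  0.085] turn [ 0.001  0.    -0.   ]
```

View pics/c2.png

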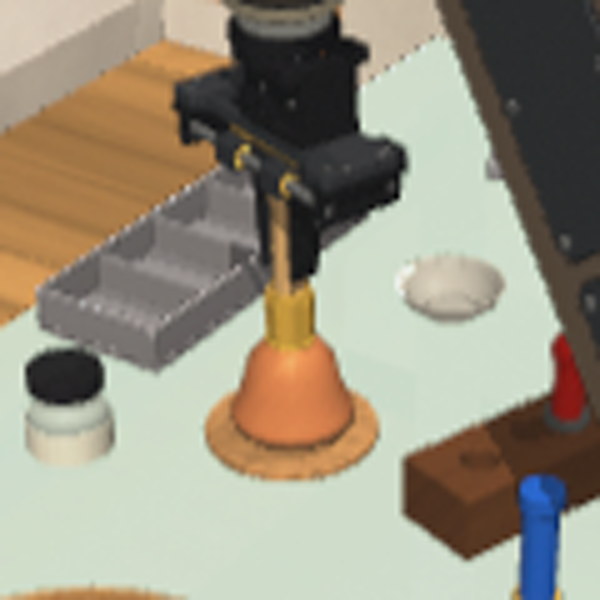

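The bell is centred over the pad, about 12 mm up. I'll lower it gently until it touches.

```bash
python3 -m pendant '[{"x":0,"y":0,"z":0.03,"rx":0,"ry":0,"rz":0,"jaw":0},{"x":0,"y":0,"z":0.06,"rx":0,"ry":0,"rz":0,"jaw":0},{"x":0,"y":0,"z":0.07,"rx":0,"ry":0,"rz":0,"jaw":0},{"x":0,"y":0,"z":0.07,"rx":0,"ry":0,"rz":0,"jaw":0}]'; python3 -m pendant '[{"x":0,"y":0,"z":0.007,"rx":0,"ry":0,"rz":0,"jaw":0},{"x":0,"y":0,"z":0.007,"rx":0,"ry":0,"rz":0,"jaw":0}]'; python3 -m pendant '[{"x":0,"y":0,"z":0.007,"rx":0,"ry":0,"rz":0,"jaw":0},{"x":0,"y":0,"z":0.007,"rx":0,"ry":0,"rz":0,"jaw":0}]'
```

```text
t: 18.88
eef_pos: [664.3, -141.4, 318.9]
tcp_rot: [-3.141, 0.0, 1.244]
ft_force: [0.7, 0.3, -4.5]
opening: 0.276
t: 19.12
eef_pos: [664.2, -141.3, 318.0]
tcp_rot: [-3.142, 0.0, 1.244]
ft_force: [-0.5, 0.8, -5.0]
opening: 0.278
t: 19.38
eef_pos: [664.3, -141.4, 317.5]
tcp_rot: [3.141, 0.0, 1.244]
ft_force: [-0.9, 0.5, 1.4]
opening: 0.276
```

Touchdown, with the reading changing from −5 N to +1.4 N. I'll open the jaws.

```bash
python3 -m pendant '[{"x":0,"y":0,"z":0,"rx":0,"ry":0,"rz":0,"jaw":0.3},{"x":0,"y":0,"z":0,"rx":0,"ry":0,"rz":0,"jaw":0.4},{"x":0,"y":0,"z":0,"rx":0,"ry":0,"rz":0,"jaw":0.6},{"x":0,"y":0,"z":0,"rx":0,"ry":0,"rz":0,"jaw":0.6},{"x":0,"y":0,"z":0,"rx":0,"ry":0,"rz":0,"jaw":0.6},{"x":0,"y":0,"z":0,"rx":0,"ry":0,"rz":0,"jaw":0.6}]'
python3 - <<'E'
from h import *; from cell import env
S=cam(env,"side"); cv2.imwrite("pics/c3.png",cv2.resize(S["img"][130:210,220:300],(600,600),interpolation=cv2.INTER_CUBIC)[:,:,::-1])
E
```

```text
t: 20.12
eef_pos: [664.2, -141.3, 317.0]
tcp_rot: [3.142, 0.0, 1.244]
ft_force: [-0.8, -0.0, 0.5]
opening: 0.598
```

View pics/c3.png

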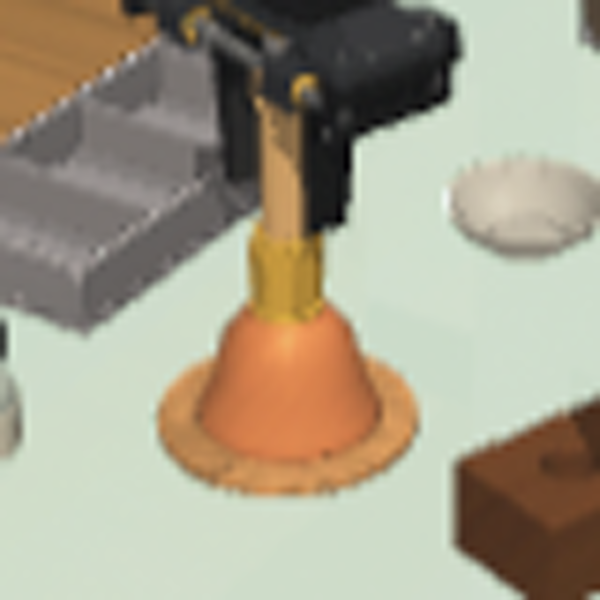

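The bell stands on the pad at (288,390) and the jaws are open and clear of the handle. I'll rise and back away to check.

```bash
python3 -m pendant '[{"x":0,"y":0,"z":-0.1,"rx":0,"ry":0,"rz":0,"jaw":0.6},{"x":0,"y":0,"z":-0.3,"rx":0,"ry":0,"rz":0,"jaw":0.6},{"x":0,"y":0,"z":-0.6,"rx":0,"ry":0,"rz":0,"jaw":0.6},{"x":0,"y":0,"z":-0.9,"rx":0,"ry":0,"rz":0,"jaw":0.6},{"x":0,"y":0,"z":-1,"rx":0,"ry":0,"rz":0,"jaw":0.6},{"x":-0.3,"y":-0.2,"z":-1,"rx":0,"ry":0,"rz":0,"jaw":0.6},{"x":-0.6,"y":-0.5,"z":-1,"rx":0,"ry":0,"rz":0,"jaw":0.6},{"x":-0.9,"y":-0.8,"z":-1,"rx":0,"ry":0,"rz":0,"jaw":0.6},{"x":-1,"y":-1,"z":-1,"rx":0,"ry":0,"rz":0,"jaw":0.6},{"x":-1,"y":-1,"z":-1,"rx":0,"ry":0,"rz":0,"jaw":0.6}]'; python3 -m pendant '[{"x":-0.3,"y":-0.2,"z":0,"rx":0,"ry":0,"rz":0,"jaw":0.6},{"x":-0.6,"y":-0.5,"z":0,"rx":0,"ry":0,"rz":0,"jaw":0.6},{"x":-0.8,"y":-0.8,"z":0,"rx":0,"ry":0,"rz":0,"jaw":0.6},{"x":-0.8,"y":-1,"z":0,"rx":0,"ry":0,"rz":0,"jaw":0.6},{"x":-0.8,"y":-1,"z":0,"rx":0,"ry":0,"rz":0,"jaw":0.6}]'
python3 - <<'E'
from h import *; from cell import env
S=cam(env,"side");T=cam(env,"top")
cv2.imwrite("pics/d1.png",S["img"][:,:,::-1])
cv2.imwrite("pics/d2.png",T["img"][:,:,::-1])
E
```

```text
t: 21.42
eef_pos: [472.3, -235.7, 467.4]
tcp_rot: [-3.141, 0.0, 1.242]
ft_force: [-0.3, 0.1, 0.7]
opening: 0.598
t: 22.05
eef_pos: [292.9, -300.7, 467.2]
tcp_rot: [3.141, 0.0, 1.243]
ft_force: [0.2, -0.2, 0.5]
opening: 0.599
```

View pics/d1.png

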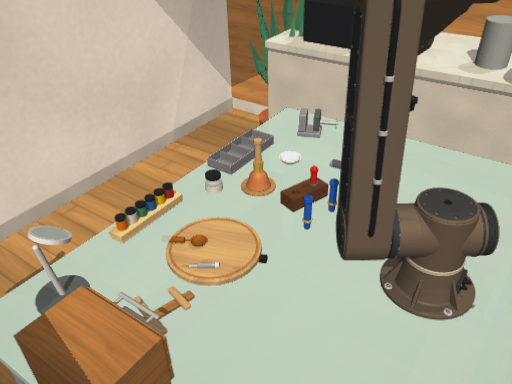

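View pics/d2.png

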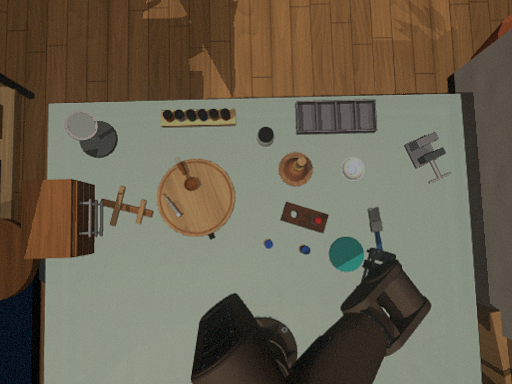

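The bell stands on the pad, at side (258,175) and top (297,168), and everything else looks unmoved. I'll zoom in on the seating.

Run:
```python
import cv2,numpy as np
from h import *; from cell import env
s=cv2.imread("pics/d1.png")[132:200,235:282];t=cv2.imread("pics/d2.png")[145:190,272:322]
o=np.zeros((600,800,3),np.uint8)
a=cv2.resize(s,(410,594),interpolation=cv2.INTER_NEAREST);b=cv2.resize(t,(380,342),interpolation=0)
o[:594,:410]=a;o[:342,415:795]=np.clip(b*1.4,0,255)
cv2.imwrite("pics/d3.png",o)
S=cam(env,"side")
for z in (8,108,114,198): print(z,proj(S,[664.3,-141.3,z]).round(1))
st=env.state();print(st["t"],st["qvel"].round(3))
```

```text
8 [257.7 185.4]
108 [257.1 162.3]
114 [257.1 160.9]
198 [256.6 140. ]
22.2 [ 0.006  0.005  0.     0.001 -0.001 -0.005]
```

View pics/d3.png

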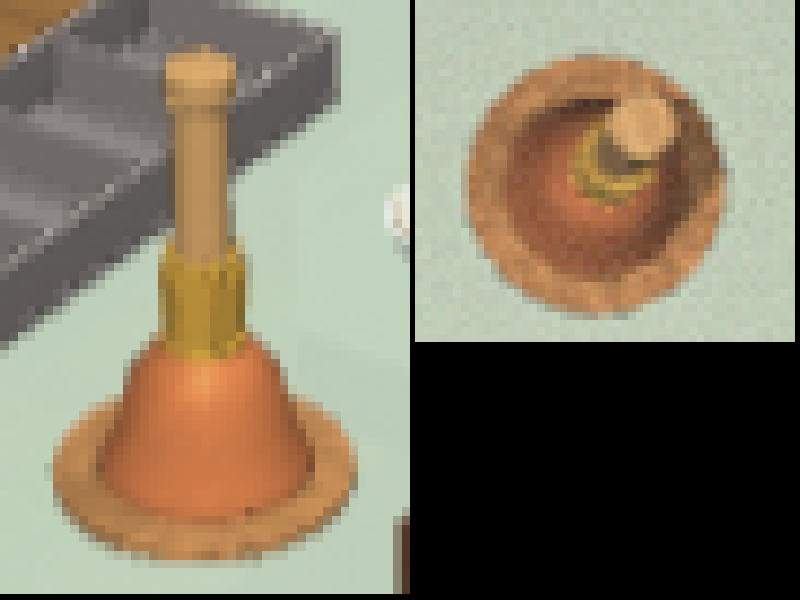

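The handle is upright and the collar is flush on the socket. The knob top is at side row 139, where the fully seated prediction is 140, and this view has shown a bias of about −0.9 px. The bell lies wholly inside the pad's edge. I'll hand the job in.

```bash
python3 -c "
from cell import env
print(env.job_done())"
```

```text
the job is handed in; nothing more can be done
None
```

I fitted the birch handle into the bell and set the bell on the cork pad by its new handle. I handed the job in at about 22 s of the 72 s allowed; no verdict came back.

- **Grasp:** the first grip stopped at 28 mm (the barrel is 24 mm) and pushed about 6 N up on the tool. I reopened and took it again 5 mm lower. The second grip read about 26 mm, still wider than the barrel, but it held throughout.
- **Seating:** I pressed the handle down in small steps rather than tapping. The push rose steadily to about 20 N. It then stopped dead and I took it to 33.6 N, above the 15–25 N needed to seat it and below the 45 N limit on the turntable.
- **Lift and placing:** the bell hung on the handle alone at about −4 N, which matches its weight. It touched down on the pad gently, at about 1.4 N.
- **Last checks:** both camera views show the bell upright and wholly on the pad, with no gap between collar and socket. The knob's height agrees with a fully seated handle, after allowing for about 1 pixel of bias in the side camera. In both pictures everything else looks unmoved, and the gripper was clear of everything.

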